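# Load the transformer on the test slide and hold it at the ball notch

### The job

Set the small mains transformer down into the shallow frame on the test slide, without dropping it, while the slide is still away from its index block. Then take the slide by its upright grip post, not by the transformer, and move it along the rail towards the index block until its spring ball clicks in between the block's two pins. Finish while still gripping the post, holding the slide still in that notch with the transformer seated, and leave the other things on the bench where they are.

Things in the scene. Friction and masses are not known exactly. Their poses are not given: they have to be found in the camera images.
- transformer: Loose mains transformer, green coil in grey steel core, 0.35 to 0.7 kg, on the bench to the robot's right. Core 42 (x) x 50 (y) x 50 (z) mm; the coil sticks out of the two x faces to 62 mm over all (40 mm wide, from 8 to 42 mm height). Origin: centre of the underside; z up, x along the coil. Grip it from above across the 50 mm between the flat y faces.
- nest: Black frame on the slide's plate; the transformer's core drops in, x axis along the nest's x either way round. Pocket 46 (x) x 54 (y) mm: 2 mm clearance each side. Rim 7 mm high, 6 mm wide, rounded; the coil passes 1 mm above it. Origin: centre of the pocket's floor, 37 mm above the bench, where the seated transformer's origin comes to lie; x along the rail in the direction of travel, z up.
- grip_post: Upright black post on the slide's plate, 95 mm behind the nest (its -x): 16 mm along the rail (x) by 24 mm across (y), top 44 mm above its origin. Origin: centre of its foot, on the plate's top, 35 mm above the bench; axes as the nest's. Foot flange 30 x 34 mm, 4 mm high. Grip from above, along or across the rail, TCP 25 to 35 mm above its origin.
- slide (a joint): Travel of the slide on its rail in m: 0 at the start stop, grows towards the index block (to the robot's left), 0.144 at the far stop. Starts between 0 and 0.025; stays where it is left (1.5 N friction). The slide is an aluminium plate 160 x 70 x 10 mm; nest, post and ball ride on it.
- ball_mark (a point): Centre of the spring ball (12 mm diameter, when out) that pokes out of a housing in the middle of the slide's robot-facing edge, 32 mm above the bench; moves with the slide. Along the rail it is 45 mm behind the nest's centre and 50 mm ahead of the post's.
- notch (a point): Midway between the two upright index pins (6 mm diameter, 12.6 mm apart along the rail): where the ball mark must come to lie, with the slide's joint at 0.075 to 0.125. The ball meets the first pin about 12 mm before the notch, resists with up to about 10 N, is on top of the pin 6 mm before the notch, then snaps forward and is centred by its spring; the second pin resists alike.
- index_block: Dark steel block, foot 50 x 30 mm, 20 mm high, on the bench at the robot-facing side of the rail; it holds the two index pins (tops 37 mm above the bench). Fixed, at another place along the rail each time. Origin: on the bench, below the midpoint of the pins; x along the rail.
- rail: Fixed aluminium base 340 x 66 x 10 mm with the guide rail and a stop at each end, on the bench in front of the robot. Origin: centre of the underside; x along the rail in the direction of travel (about to the robot's left), y towards the robot.
- solder_spool: Bystander: blue and white solder spool, 61 mm diameter, 30 mm high; origin at the centre of its underside. Leave it alone.
- threadlock_bottle: Bystander: small red bottle with a white nozzle, 38 mm diameter, 98 mm high; origin at the centre of its underside. Leave it alone.
- tape_measure: Bystander: yellow tape measure, 68 x 66 x 35 mm; origin at the centre of its underside. Leave it alone.

How it is judged:
By the outcome, as a careful person would: the job done as asked, in the order asked, and still so for the second after the job is handed in, while the arm keeps its last pose, push and grip.
It also fails if it takes over 56 s, if anything falls off the work surface, if the arm or the gripper's body presses on something with over 40 N, if the wrist force passes 120 N, or if a joint passes its speed limit or range.

### The arm

A 6-joint arm with a two-finger parallel gripper is mounted at the origin on a cart in front of the work surface, level with it; the furniture and walls round the work are solid. World frame = base frame: x ahead of the robot, y to its left, z up, the work surface at z = 0. Lengths are in m, angles in degrees, forces in N, time in s.
With the tool pointing down it reaches from about 0.375 to 0.75 m from the base axis. Payload 9 kg.
Tool frame: the origin (TCP) lies between the finger pads, 19 mm behind the fingertips; this is the grasp point; z points along the fingers, y is the line along which they close (so a half turn about z gives the same grasp; the last joint's range is limited). The gripper opens to 85 mm and grips with 20 to 120 N. Pads are 22 mm wide; open, the fingers measure 114 mm over their backs; the gripper's body (76 mm by 85 mm) begins 54 mm behind the grasp point. The pads swing forward as they close: fully open they stand 13 mm farther back than shut.
Start: joints at [-78.077, 5.964, 5.575, 89.605, 0, 77.527], TCP at [0.248, -0.546, 0.25] pointing down, gripper open.
Joint ranges: [-171.21, 171.21], [-48.23, 106.86], [-62.78, 66.21], [-105.2, 120.99], [-86.42, 89.51], [-180, 180]. Speed limits (degrees/s): [127.2, 127.2, 147.25, 180, 180, 180].

### API

Orientations are given as [roll, pitch, yaw] about the fixed x, y, z axes, in that order (R = Rz(yaw) Ry(pitch) Rx(roll)).
In Python, from plant import robot, fingers, grab_frame, get_calibration, cut_out, mark_of gives the robot as it stands. Calls block until the motion is done:
- robot.move_pose(position, orientation): joint-space move of the TCP to a pose.
- robot.line_to(position, vel=0.15, rotation=None, guard=None): straight line of the TCP; rotation=None keeps the orientation; vel is the mean speed in m/s. With guard (N) it stops when the force on the tool has changed by that much, and returns True; else False.
- robot.goto_joints(angles): joint-space move.
- fingers.set_gripper(opening): finger opening in m; the grip force is fixed at half the most; returns when the fingers have stopped.
- robot.pause(seconds).
- robot.ik(position, orientation): joint angles nearest the present ones, or None.
- grab_frame(name): name is "scene" or "top"; returns the picture (384x512x3 uint8, blue, green, red); there is no depth.
- get_calibration(name): a dict with "vertical_fov" (degrees; the focal length in pixels is half the picture's height over the tangent of half this angle, whatever the lens; pixels are square), "cx", "cy" (the principal point, pixels), "rvec" (rotation vector, rad) and "tvec" (3), from world to camera coordinates, as OpenCV has them. Camera axes: x right, y down, z forward; pixel columns grow to the right and rows downward; lengths in m; the calibration is good to about 2 mm. A picture is of the moment at which its call begins. get_calibration takes no time and is no camera call.
A pose or a line that the arm cannot do raises robot.IKError and nothing moves.
- robot.job_done(): hands the job in; it is judged then, once.
Trained networks look in the newest picture that a camera, given by its name, has taken for a name from the list of things; names that differ only in an ending like _2 or _b are one class to them, and where a whole thing is asked for, a point or a joint stands for the part that bears it (a point fixed in the world has none). Each returns a list of dicts, best first, with "confidence" (0 to 1); they miss things now and then, are a little off and sometimes report something else, mostly with a low value. They report only what shows in the picture. A call takes as long as a camera call.
- cut_out(camera, target): "pixels" (384x512 bool, what is visible of it) and "uv" ([column, row] in pixels, amid what is visible of it).
- mark_of(camera, target): "uv" ([column, row] in pixels: a listed point, or the origin of a listed thing).
Readings, each from a call of its own:
- robot.get_time(): time.
- robot.get_q(): joint angles.
- robot.get_qvel(): joint speeds.
- robot.get_joint_torque(): joint torques, N m.
- robot.get_tool_pos(): TCP position.
- robot.get_tcp_rot(): TCP orientation.
- robot.get_ft_force(): force on the tool from outside, world axes, zero at the start.
- robot.get_torque(): the same for the moment, N m.
- robot.get_gripper_width(): finger opening in m.
- robot.get_gripper_force(): force on a finger pad.
Only numpy, scipy, OpenCV 4.12 (cv2) and the standard library are available. Lean on these libraries where they do the work, as an engineer would, in place of code of your own. Each camera call takes 0.05 s, during which the arm holds its last target. There are 200 camera calls.

## Working session

There is one attempt and no reset: what is moved stays moved. The work goes in short steps, each a Python script; the robot and the scene stay as the last script left them, time stands still between calls to the robot, and variables do not carry over. Pictures are saved under pics/ and viewed, at most 10 in all, crops included, and the job is handed in when it is done.

```bash
mkdir -p pics; cat > h.py <<'E'
import numpy as np, cv2
from plant import robot, fingers, grab_frame, get_calibration, cut_out, mark_of
def cam(n):
    c=get_calibration(n); f=192/np.tan(np.radians(c["vertical_fov"])/2)
    K=np.array([[f,0,c["cx"]],[0,f,c["cy"]],[0,0,1.]])
    return K,cv2.Rodrigues(np.array(c["rvec"],float))[0],np.array(c["tvec"],float).ravel(),c
def onplane(n,uv,z):
    K,R,t,_=cam(n); uv=np.atleast_2d(uv).astype(float)
    d=(R.T@np.linalg.inv(K)@np.c_[uv,np.ones(len(uv))].T).T; o=-R.T@t
    return o+d*((z-o[2])/d[:,2])[:,None]
def proj(n,P):
    K,R,t,_=cam(n); p=(R@np.atleast_2d(P).T).T+t; p=(K@p.T).T; return p[:,:2]/p[:,2:]
E
python3 - <<'E'
from h import *
Z=dict(transformer=0,nest=.037,grip_post=.035,ball_mark=.032,notch=.032,index_block=0,rail=0,solder_spool=0,threadlock_bottle=0,tape_measure=0)
ims=[]
for n in("scene","top"):
    ims.append(grab_frame(n)); c=cam(n)[3]; print(n,{k:c[k] for k in c}, 'campos',(-cam(n)[1].T@cam(n)[2]).round(3))
    for k,z in Z.items():
        for r in mark_of(n,k)[:2]: print(n,k,np.round(r["uv"],1),round(r["confidence"],2),onplane(n,r["uv"],z)[0].round(4))
    cv2.imwrite(f"pics/{n}0.png",ims[-1])
print(robot.get_time(),robot.get_tool_pos(),robot.get_tcp_rot())
E
```

```text
scene {'vertical_fov': 55.8879725632961, 'cx': 254.04350693295683, 'cy': 188.01958865810457, 'rvec': array([ 1.83457151, -0.9999002 ,  0.65951862]), 'tvec': array([-0.40161525,  0.25094943,  0.44636138])} campos [-0.042 -0.485  0.432]
scene transformer [296.1 278.7] 0.88 [ 0.4434 -0.2871  0.    ]
scene nest [204.5 193.8] 0.65 [0.5576 0.0141 0.037 ]
scene nest [235.2 199.9] 0.17 [ 0.5737 -0.0638  0.037 ]
scene grip_post [237.6 200.6] 0.79 [ 0.5772 -0.0682  0.035 ]
scene ball_mark [208.6 201.7] 0.79 [ 0.5389 -0.0128  0.032 ]
scene ball_mark [195.9 201.1] 0.37 [0.5245 0.0132 0.032 ]
scene notch [181.9 198.3] 0.85 [0.5166 0.0491 0.032 ]
scene index_block [183.4 209.1] 0.63 [0.5214 0.0512 0.    ]
scene rail [196.8 202.6] 0.55 [0.565  0.0461 0.    ]
scene solder_spool [273.8 188.4] 0.51 [ 0.7466 -0.0727  0.    ]
scene threadlock_bottle [213.5 172.7] 0.54 [0.7365 0.1259 0.    ]
scene threadlock_bottle [195.8 202.4] 0.2 [0.5644 0.0488 0.    ]
scene tape_measure [342.1 209.2] 0.8 [ 0.7412 -0.2683  0.    ]
top {'vertical_fov': 56.649902532513806, 'cx': 254.29444855885268, 'cy': 189.52726105619
[... 282 characters left out ...]
5 [0.558  0.0381 0.037 ]
top grip_post [230.8 206. ] 0.69 [ 0.583  -0.0624  0.035 ]
top ball_mark [215.2 227.3] 0.9 [ 0.5307 -0.0245  0.032 ]
top ball_mark [232.1 145.1] 0.64 [ 0.741  -0.0637  0.032 ]
top notch [188.7 231.5] 0.48 [0.5205 0.0403 0.032 ]
top index_block [187.7 235.9] 0.61 [0.5117 0.0484 0.    ]
top rail [187.  215.8] 0.59 [0.5629 0.052  0.    ]
top solder_spool [233.3 147.9] 0.83 [ 0.7436 -0.0647  0.    ]
top solder_spool [191.3 217.5] 0.45 [0.5585 0.0408 0.    ]
top threadlock_bottle [160.9 155.3] 0.56 [0.7237 0.1267 0.    ]
top tape_measure [313.4 150.8] 0.72 [ 0.7351 -0.2769  0.    ]
1.1 [ 0.24786544 -0.54643017  0.2500138 ] [ 1.79996205e+02 -1.23489567e-03  2.43982018e+01]
```

View pics/top0.png

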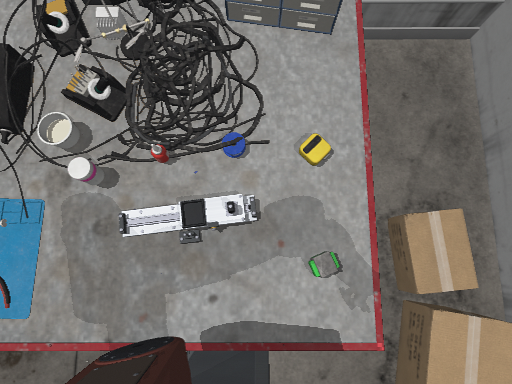

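View pics/scene0.png

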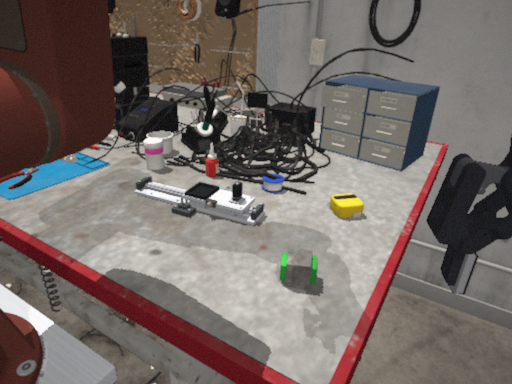

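The top view shows the transformer at (325,264), nest (193,213), post (233,207) and index block (190,236). The rail runs from (122,223) to (257,207). The scene view agrees, with the transformer at (298,270), nest (203,191) and post (237,192). Next I'll fit known geometry to the masks.

```bash
cat >> h.py <<'E'
from scipy.optimize import minimize
def box(x0,x1,y0,y1,z0,z1): return np.array([[x,y,z] for x in(x0,x1) for y in(y0,y1) for z in(z0,z1)])
TR=[box(-.021,.021,-.025,.025,0,.05),box(-.031,.031,-.02,.02,.008,.042)]
POST=[box(-.008,.008,-.012,.012,0,.044),box(-.015,.015,-.017,.017,0,.004)]
NEST=[box(-.029,.029,-.033,.033,-.002,.007)]
def sil(n,parts,x,y,yaw,z,S=8,shape=(384,512)):
    c,s=np.cos(yaw),np.sin(yaw); R=np.array([[c,-s,0],[s,c,0],[0,0,1]]); m=np.zeros((384*4,512*4),np.uint8)
    for p in parts:
        q=proj(n,p@R.T+[x,y,z]); h=cv2.convexHull(((q+.5)*4*16-8).round().astype(np.int32))
        cv2.fillConvexPoly(m,h,255,shift=4)
    return cv2.resize(m,(512,384),interpolation=cv2.INTER_AREA)/255.
def fit(masks,parts,z,x0,yaw_fixed=None):
    def cost(p):
        yw=p[2]/10 if yaw_fixed is None else yaw_fixed
        return sum(np.abs(cv2.GaussianBlur(sil(n,parts,p[0]/100,p[1]/100,yw,z),(0,0),.7)-cv2.GaussianBlur(m.astype(float),(0,0),.7)).sum()/m.sum() for n,m in masks.items())
    p0=np.array([x0[0]*100,x0[1]*100]+([x0[2]*10] if yaw_fixed is None else []))
    r=minimize(cost,p0,method="Nelder-Mead",options=dict(initial_simplex=np.vstack([p0]+[p0+d for d in np.eye(len(p0))*[.6,.6,2][:len(p0)]]),xatol=.003,fatol=1e-4))
    p=r.x; return np.r_[p[:2]/100,(p[2]/10 if yaw_fixed is None else yaw_fixed)],r.fun
def masks(t,cams=("scene","top"),minconf=.3):
    o={}
    for n in cams:
        r=cut_out(n,t)
        if r and r[0]["confidence"]>minconf: o[n]=r[0]["pixels"]
    return o
E
python3 - <<'E'
from h import *
ims={n:grab_frame(n) for n in("scene","top")}
M={t:masks(t) for t in("transformer","nest","grip_post","rail","slide","index_block")}
np.save("M.npy",M,allow_pickle=True)
for t,m in M.items(): print(t,{n:int(x.sum()) for n,x in m.items()})
for t,parts,z,x0 in(("transformer",TR,0,(.447,-.289)),("nest",NEST,.037,(.565,.03)),("grip_post",POST,.035,(.58,-.065))):
    for ms in (M[t],)+tuple({n:x} for n,x in M[t].items()):
        best=min((fit(ms,parts,z,(*x0,a)) for a in np.radians([75,98,120,] if t=="transformer" else [98])),key=lambda r:r[1])
        print(t,list(ms),best[0][:2].round(4),np.degrees(best[0][2]).round(1),round(best[1],3))
m=M["rail"].get("top"); 
if m is not None: print("rail rect",cv2.minAreaRect(np.argwhere(m)[:,::-1].astype(np.float32)))
out=[]
for n,(u,v,w,h) in(("top",(110,180,160,110)),("top",(290,240,80,50)),("scene",(125,160,160,70)),("scene",(260,240,80,50))):
    s=800/2/w; im=ims[n].copy(); out.append(cv2.resize(im[v:v+h,u:u+w],(400,int(h*s)),interpolation=cv2.INTER_CUBIC))
L=np.vstack(out[:2]);Rr=np.vstack(out[2:]);H=max(len(L),len(Rr))
pad=lambda a:np.vstack([a,np.zeros((H-len(a),400,3),np.uint8)])
cv2.imwrite("pics/crop.png",np.hstack([pad(L),pad(Rr)]))
E
```

```text
transformer {'scene': 1301, 'top': 583}
nest {'scene': 416, 'top': 640}
grip_post {'scene': 226, 'top': 165}
rail {'scene': 2990, 'top': 240}
slide {'scene': 1268, 'top': 1857}
index_block {'scene': 281, 'top': 254}
transformer ['scene', 'top'] [ 0.4433 -0.2884] 113.2 0.117
transformer ['scene'] [ 0.443  -0.2891] 112.9 0.041
transformer ['top'] [ 0.4431 -0.2874] 110.9 0.057
nest ['scene', 'top'] [0.5654 0.0285] 96.5 0.197
nest ['scene'] [0.5648 0.0249] 96.9 0.058
nest ['top'] [0.5652 0.0296] 96.6 0.055
grip_post ['scene', 'top'] [ 0.5778 -0.0659] 102.9 0.368Traceback (most recent call last):
  File "<stdin>", line 8, in <module>
  File "<stdin>", line 8, in <genexpr>
  File "h.py", line 29, in fit
    r=minimize(cost,p0,method="Nelder-Mead",options=dict(initial_simplex=np.vstack([p0]+[p0+d for d in np.eye(len(p0))*[.6,.6,2][:len(p0)]]),xatol=.003,fatol=1e-4))
    res = _minimize_neldermead(fun, x0, args, callback, bounds=bounds,
                               **options)
    fxcc = func(xcc)
    fx = function(np.copy(x), *(wrapper_args + args))
  File "h.py", line 27, in cost
    retu
[... 154 characters left out ...]
ems())
  File "h.py", line 27, in <genexpr>
    return sum(np.abs(cv2.GaussianBlur(sil(n,parts,p[0]/100,p[1]/100,yw,z),(0,0),.7)-cv2.GaussianBlur(m.astype(float),(0,0),.7)).sum()/m.sum() for n,m in masks.items())
                                       ~~~^^^^^^^^^^^^^^^^^^^^^^^^^^^^^^^^
  File "h.py", line 21, in sil
    q=proj(n,p@R.T+[x,y,z]); h=cv2.convexHull(((q+.5)*4*16-8).round().astype(np.int32))
  File "h.py", line 12, in proj
    K,R,t,_=cam(n); p=(R@np.atleast_2d(P).T).T+t; p=(K@p.T).T; return p[:,:2]/p[:,2:]
            ~~~^^^
  File "h.py", line 4, in cam
    c=get_calibration(n); f=192/np.tan(np.radians(c["vertical_fov"])/2)
ValueError: time passes only in moves, steps and waits
```

```bash
sed -i 's/^def cam(n):/import functools\n@functools.cache\ndef cam(n):/' h.py
python3 - <<'E'
from h import *
ims={n:grab_frame(n) for n in("scene","top")}
M=np.load("M.npy",allow_pickle=True).item()
for t,parts,z,x0 in(("grip_post",POST,.035,(.58,-.065)),):
    for ms in tuple({n:x} for n,x in M[t].items()):
        best=fit(ms,parts,z,x0,np.radians(96.7))
        print(t,list(ms),best[0][:2].round(4),np.degrees(best[0][2]).round(1),round(best[1],3))
# plate outline, rail/slide/index
for t,z in(("slide",.035),("rail",.01),("index_block",.02)):
    m=M[t]["top"]; P=onplane("top",np.argwhere(m)[:,::-1],z)[:,:2].astype(np.float32); print(t,cv2.minAreaRect(P*1000))
out=[]
for n,(u,v,w,h) in(("top",(110,180,160,110)),("scene",(125,160,160,80))):
    a=ims[n].copy(); b=a.copy()
    for t,c in(("nest",(0,0,255)),("grip_post",(0,255,0)),("index_block",(255,0,255)),("rail",(0,255,255))):
        b[M[t][n]]=c
    out.append(np.hstack([cv2.resize(i[v:v+h,u:u+w],None,fx=2.5,fy=2.5,interpolation=cv2.INTER_CUBIC) for i in(a,b)]))
cv2.imwrite("pics/crop.png",np.vstack(out))
E
```

```text
grip_post ['scene'] [ 0.5761 -0.0679] 96.7 0.211
grip_post ['top'] [ 0.5773 -0.0645] 96.7 0.114
slide ((567.5386962890625, -15.177566528320312), (79.11053466796875, 159.5363311767578), 6.005804538726807)
rail ((510.6583251953125, 42.7496337890625), (30.05306053161621, 50.24412155151367), 7.48146390914917)
index_block ((509.8817443847656, 40.56871795654297), (30.826873779296875, 50.560184478759766), 8.63096809387207)
```

View pics/crop.png

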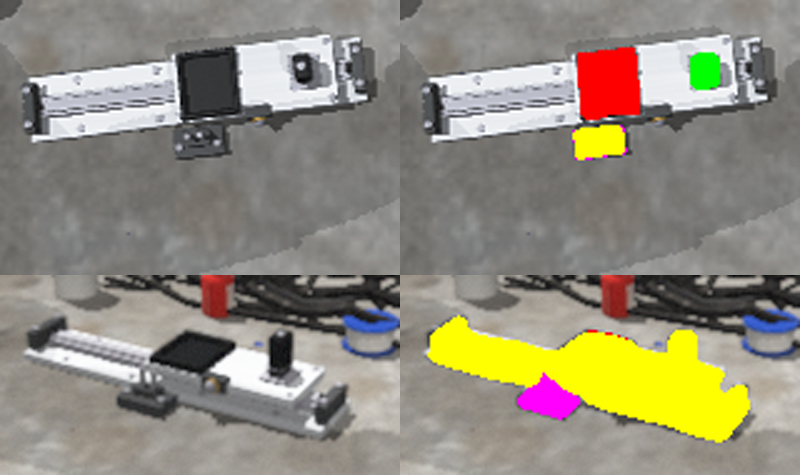

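The crops confirm the masks: nest and post are tight in the top view, and the pins sit on the index block. Picking up the transformer now.

```bash
python3 - <<'E'
from h import *
x,y,w=.4432,-.2884,112.3
robot.move_pose([x,y,.17],[180,0,w]); print(robot.get_time(),robot.get_q())
print(robot.line_to([x,y,.034],vel=.12,guard=8), robot.get_tool_pos())
fingers.set_gripper(0.0); print(robot.get_gripper_width(),robot.get_gripper_force(),robot.get_tool_pos())
print(robot.line_to([x,y,.12],vel=.1),robot.get_gripper_width(),robot.get_ft_force(),robot.get_time())
nx,ny,nw=.565,.0275,96.8
robot.move_pose([nx,ny,.15],[180,0,nw]); 
robot.line_to([nx,ny,.037+.034+.03],vel=.1)
print(robot.get_tool_pos(),robot.get_tcp_rot(),robot.get_q(),robot.get_time(),robot.get_gripper_width())
ims={n:grab_frame(n) for n in("scene","top")}
M={t:masks(t) for t in("transformer","nest","grip_post")}
np.save("M2.npy",M,allow_pickle=True)
for t,m in M.items(): print(t,{n:int(v.sum()) for n,v in m.items()})
out=[]
for n,(u,v,ww,h) in(("top",(110,150,160,110)),("scene",(125,130,160,110))):
    a=ims[n].copy(); b=a.copy()
    for t,c in(("nest",(0,0,255)),("transformer",(255,255,0)),("grip_post",(255,0,255))):
        if n in M[t]: b[M[t][n]]=c
    out.append(np.hstack([cv2.resize(i[v:v+h,u:u+ww],None,fx=2.5,fy=2.5,interpolation=cv2.INTER_CUBIC) for i in(a,b)]))
cv2.imwrite("pics/crop2.png",np.vstack(out))
E
```

```text
3.1583 [-4.73025436e+01 -6.53009127e+00 -1.51535520e+01  8.13349165e+01
 -1.48805178e-02  2.05153880e+01]
False [ 0.44366655 -0.28889552  0.03488122]
0.04909539501239173 63.77855658531189 [ 0.44370986 -0.28873046  0.03473449]
False 0.04914062251196669 [-0.44868096  0.05172386 -4.7303727 ] 5.875
[0.56512304 0.02728299 0.10127484] [1.79987886e+02 5.48313864e-03 9.67837308e+01] [-1.04771336e+01  1.54605487e+00 -1.45285637e+01  7.39121865e+01
 -1.64183033e-03  7.27391349e+01] 7.8 0.049300455665873336
transformer {'scene': 537, 'top': 203}
nest {'scene': 373, 'top': 42}
grip_post {'scene': 247, 'top': 181}
```

View pics/crop2.png

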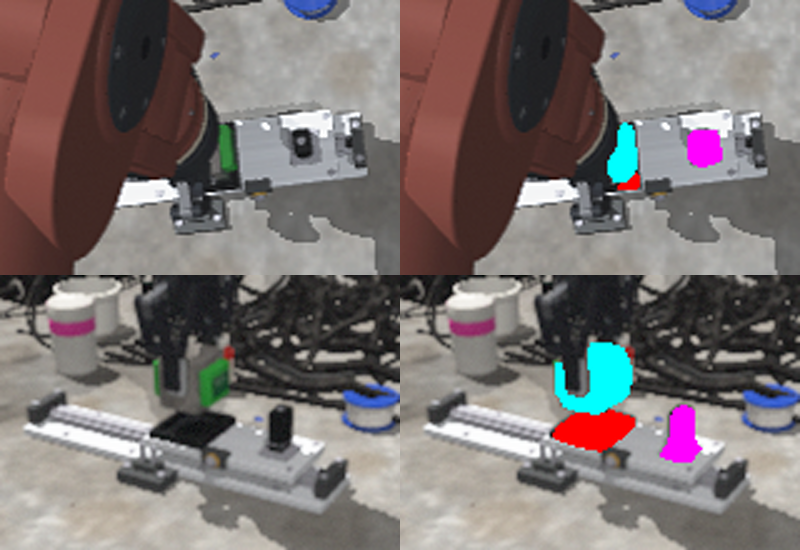

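The transformer is held above the nest and the grip looks good. I'll overlay predicted outlines on zoomed crops to check the relative offset.

```bash
python3 - <<'E'
from h import *
ims={n:grab_frame(n) for n in("scene","top")}
np.save("ims2.npy",ims,allow_pickle=True)
T=robot.get_tool_pos(); yaw=np.radians(96.8); c,s=np.cos(yaw),np.sin(yaw); R=np.array([[c,-s,0],[s,c,0],[0,0,1]])
faces=lambda b:[b[[0,1,3,2]],b[[4,5,7,6]],b[[0,1,5,4]],b[[2,3,7,6]],b[[0,2,6,4]],b[[1,3,7,5]]]
IN=box(-.023,.023,-.027,.027,0,.007)
out=[]
for n,(u,v,w,h) in(("top",(170,190,50,50)),("scene",(178,150,60,75))):
    k=8; a=cv2.resize(ims[n][v:v+h,u:u+w],None,fx=k,fy=k,interpolation=cv2.INTER_CUBIC); b=a.copy()
    def dr(P,o,col):
        for f in P:
            q=(proj(n,f@R.T+o)-[u,v]+.5)*k; cv2.polylines(b,[q.round().astype(np.int32)],True,col,1)
    o=np.array([T[0],T[1],T[2]-.0347])
    dr(faces(TR[0]),o,(0,255,255)); dr(faces(TR[1]),o,(255,255,0))
    N=np.array([.565,.0275,.037]); dr(faces(NEST[0]),N,(0,0,255)); 
    dr(faces(POST[0]),N-R@[.095,0,.002],(255,0,255))
    out.append(b)
H=max(map(len,out)); print([o.shape for o in out])
cv2.imwrite("pics/ov.png",cv2.resize(np.hstack([np.vstack([o,np.zeros((H-len(o),o.shape[1],3),np.uint8)]) for o in out]),None,fx=.9,fy=.9,interpolation=cv2.INTER_AREA))
E
```

```text
[(400, 400, 3), (600, 480, 3)]
```

View pics/ov.png

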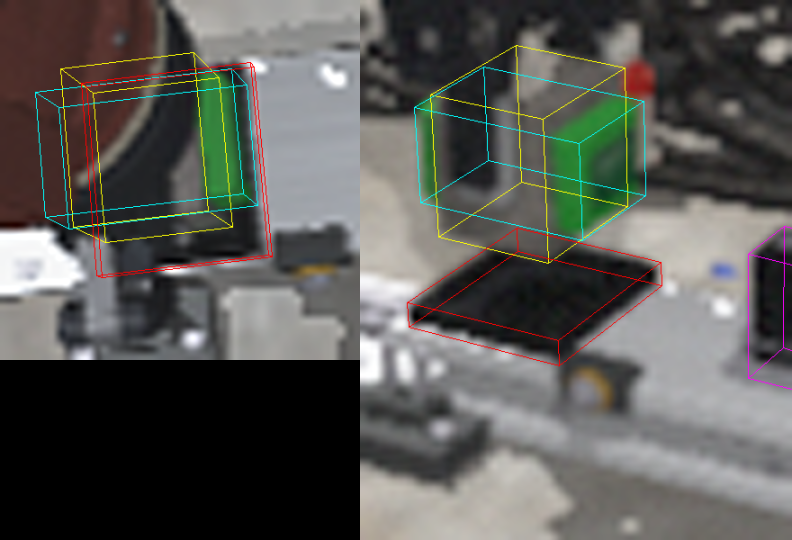

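```bash
cat > rel.py <<'E'
from h import *
ims=np.load("ims2.npy",allow_pickle=True).item(); M=np.load("M.npy",allow_pickle=True).item(); M2=np.load("M2.npy",allow_pickle=True).item()
T=np.array([.56512,.02728,.10127]); yw=np.radians(96.8); zt=T[2]-.0347
LUG=[box(-.031,-.021,-.02,.02,.008,.042)]
for n,(u,v,w,h) in(("top",(190,190,30,50)),("scene",(195,150,43,55))):
    a=ims[n].astype(int); g=(a[...,1]-np.maximum(a[...,0],a[...,2])>25); m=np.zeros_like(g); m[v:v+h,u:u+w]=g[v:v+h,u:u+w]
    pred=sil(n,LUG,T[0],T[1],yw,zt)
    cen=lambda q:(np.indices(q.shape)[::-1]*q).sum((1,2))/q.sum()
    print(n,"green",m.sum(),cen(m).round(2),np.argwhere(m).min(0),np.argwhere(m).max(0),"pred",pred.sum().round(),cen(pred).round(2),np.argwhere(pred>.5).min(0),np.argwhere(pred>.5).max(0))
    f,e=fit({n:m},LUG,zt,(T[0],T[1]),yw); d=f[:2]-T[:2]
    print("  transformer fit-TCP: world",(d*1e3).round(1),"along/across",(np.array([[np.cos(yw),np.sin(yw)],[-np.sin(yw),np.cos(yw)]])@d*1e3).round(1),"cost",round(e,3))
    for nm,mm in(("nest0",M["nest"]),("nest2",M2["nest"])):
        if n=="top" and nm=="nest2": continue
        f2,e2=fit({n:mm[n]},NEST,.037,(.565,.0275),yw); D=f2[:2]-f[:2]
        print("  ",nm,f2[:2].round(4),round(e2,3),"corrected nest target for TCP:",(T[:2]+D).round(4))
E
python3 rel.py
```

```text
top green 102 [200.01 209.2 ] [200 197] [218 204] pred 125.0 [201.32 208.79] [199 198] [218 205]
  transformer fit-TCP: world [-0.7  2.7] along/across [2.8 0.4] cost 0.23
   nest0 [0.5652 0.0297] 0.055 corrected nest target for TCP: [0.566 0.027]
scene green 157 [209.47 172.54] [163 204] [182 216] pred 207.0 [210.73 172.67] [163 205] [182 217]
  transformer fit-TCP: world [0.9 2.7] along/across [ 2.6 -1.2] cost 0.319
   nest0 [0.565 0.025] 0.059 corrected nest target for TCP: [0.5641 0.0223]
   nest2 [0.5632 0.025 ] 0.143 corrected nest target for TCP: [0.5623 0.0223]
```

```bash
cat > dark.py <<'E'
from h import *
yw=np.radians(96.8)
a=[]
for n in("top","scene"):
    im=cv2.imread(f"pics/{n}0.png").max(2).astype(np.uint8)
    for t,parts,z,p in(("nest",NEST,.037,(.565,.0275)),("post",POST,.035,(.5763,-.0668))):
        roi=cv2.dilate((sil(n,parts,*p,yw,z)>.3).astype(np.uint8),np.ones((5,5)))>0
        for th in(70,100):
            m=(im<th)&roi; f,e=fit({n:m},parts,z,p,yw); print(n,t,th,m.sum(),sil(n,parts,*p,yw,z).sum().round(),f[:2].round(4),round(e,3))
    for nm,r in(("nest",(182,193,24,36)) if n=="top" else ("nest",(180,178,45,28)),):
        u,v,w,h=r; a.append(cv2.resize(cv2.imread(f"pics/{n}0.png")[v:v+h,u:u+w],None,fx=8,fy=8,interpolation=cv2.INTER_NEAREST))
        k=8
        c,s=np.cos(yw),np.sin(yw); R=np.array([[c,-s,0],[s,c,0],[0,0,1]])
        for P,col in((NEST[0],(0,0,255)),(box(-.023,.023,-.027,.027,0,.007),(0,255,0))):
            for i in((1,3,7,5),(0,2,6,4)):
                q=(proj(n,P[list(i)]@R.T+[.565,.0275,.037])-[u,v]+.5)*k; cv2.polylines(a[-1],[q.round().astype(np.int32)],True,col,1)
H=max(map(len,a)); cv2.imwrite("pics/nz.png",np.hstack([np.vstack([o,np.zeros((H-len(o),o.shape[1],3),np.uint8)]) for o in a]))
E
python3 dark.py
```

```text
top nest 70 641 673.0 [0.5644 0.0293] 0.105
top nest 100 707 673.0 [0.5646 0.0293] 0.102
top post 70 59 182.0 [ 0.5787 -0.0652] 2.075
top post 100 77 182.0 [ 0.5793 -0.0648] 1.357
scene nest 70 350 421.0 [0.5671 0.0278] 0.205
scene nest 100 373 421.0 [0.5662 0.0262] 0.168
scene post 70 134 277.0 [ 0.5931 -0.0571] 0.967
scene post 100 151 277.0 [ 0.5915 -0.0592] 0.75
```

View pics/nz.png

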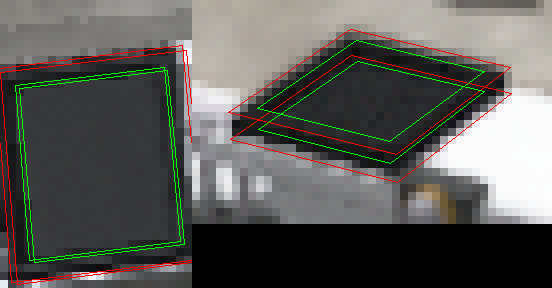

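Allowing for the rounded edges, the offset between transformer and TCP is about 1 mm or less, and the nest is close to (0.5655, 0.0272). Any along-rail error can correct itself because the slide is free, so I'll do a guarded lowering.

```bash
python3 - <<'E'
from h import *
x,y=.5655,.0272
f0=robot.get_ft_force()
robot.line_to([x,y,.037+.0347+.010],vel=.05)
hit=robot.line_to([x,y,.037+.0347-.001],vel=.015,guard=5)
p=robot.get_tool_pos(); print(hit,p,(p[2]-.0347-.037)*1e3,"mm",np.round(np.array(robot.get_ft_force())-f0,2),robot.get_time())
E
```

```text
True [0.56534659 0.02720666 0.07169166] -0.008341903789163552 mm [-0.04  0.48 10.08] 9.475
```

Contact came exactly at floor height, so the transformer is seated. Releasing, retreating and checking.

```bash
python3 - <<'E'
from h import *
p=robot.get_tool_pos()
fingers.set_gripper(.085); print(robot.get_gripper_width(),robot.get_ft_force())
robot.line_to([p[0],p[1],.16],vel=.15)
robot.move_pose([.50,-.15,.25],[180,0,96.8])
ims={n:grab_frame(n) for n in("scene","top")}
np.save("ims3.npy",ims,allow_pickle=True)
M={t:masks(t) for t in("transformer","nest","grip_post")}
yw=np.radians(96.8)
for t,parts,z,x0 in(("transformer",TR,.037,(.5655,.028)),("grip_post",POST,.035,(.577,-.066))):
    for n,m in M[t].items(): f,e=fit({n:m},parts,z,x0,yw); print(t,n,m.sum(),f[:2].round(4),round(e,3))
for n in("scene","top"):
  for k,z in dict(nest=.037,grip_post=.035,ball_mark=.032,notch=.032).items():
    for r in mark_of(n,k)[:1]: print(n,k,np.round(r["uv"],1),round(r["confidence"],2),onplane(n,r["uv"],z)[0].round(4))
print(robot.get_time())
out=[cv2.resize(ims[n][v:v+100,u:u+150],None,fx=2.6,fy=2.6,interpolation=cv2.INTER_CUBIC) for n,u,v in(("top",115,165),("scene",130,140))]
cv2.imwrite("pics/c3.png",np.hstack(out))
E
```

```text
0.08500932585586198 [-1.24363163 -0.23951626 -0.01528324]
scene nest [202.7 190.7] 0.53 [0.5681 0.0282 0.037 ]
scene grip_post [234.5 200.5] 0.54 [ 0.5735 -0.062   0.035 ]
scene ball_mark [209.1 205.5] 0.72 [ 0.5252 -0.0251  0.032 ]
scene notch [184.2 197.3] 0.64 [0.5235 0.0481 0.032 ]
12.325
```

View pics/c3.png

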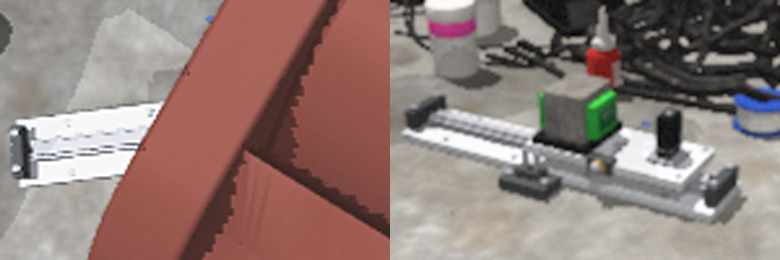

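The transformer is seated in the nest at scene crop (580,115), and the slide has not moved. Now I'll grip the post, closing along the rail so the free slide centres itself.

```bash
python3 - <<'E'
from h import *
x,y=.5766,-.0665
fingers.set_gripper(.038)
robot.move_pose([x,y,.17],[180,0,-173.2]); print(robot.get_q())
robot.line_to([x,y,.11],vel=.12)
print(robot.line_to([x,y,.067],vel=.05,guard=6),robot.get_tool_pos(),robot.get_ft_force())
fingers.set_gripper(0.); print(robot.get_gripper_width(),robot.get_gripper_force(),robot.get_tool_pos(),robot.get_tcp_rot(),robot.get_ft_force(),robot.get_torque(),robot.get_time())
im=grab_frame("scene"); cv2.imwrite("pics/g.png",cv2.resize(im[120:230,120:270],None,fx=4,fy=4,interpolation=cv2.INTER_CUBIC))
E
```

```text
[-1.94991177e+01  2.50734600e+00 -6.31874593e+00  8.11560676e+01
 -4.26369409e-03 -2.62069950e+01]
False [ 0.57683691 -0.06658314  0.0673787 ] [0.45916452 0.00884334 0.19417587]
0.015678964292363578 59.410606026649475 [ 0.57688637 -0.06652732  0.06758939] [-1.79985772e+02  3.83960597e-02 -1.73182788e+02] [-1.46888116  0.42444097  4.83382086] [0.19461982 0.27593961 0.22770522] 16.0667
```

View pics/g.png

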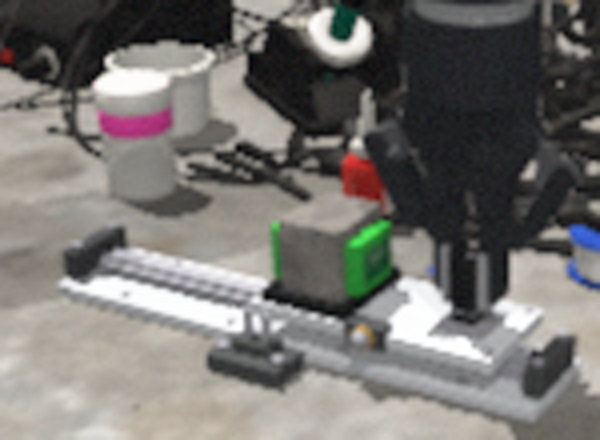

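The post is held at (470,285) with the transformer seated. I'll move along the rail and log the force.

```bash
cat >> h.py <<'E'
U=np.array([np.cos(np.radians(96.8)),np.sin(np.radians(96.8)),0]); V=np.array([-U[1],U[0],0]); P0=np.array([.5768,-.0665,.0674])
def step(d,v=.03,lat=0.):
    robot.line_to((P0+U*d+V*lat).tolist(),vel=v); f=np.array(robot.get_ft_force()); p=np.array(robot.get_tool_pos())-P0
    print(f"cmd {d*1e3:.1f} at {p@U*1e3:.2f} lat {p@V*1e3:.2f} Fu {f@U:.2f} Fv {f@V:.2f} Fz {f[2]:.2f} w {robot.get_gripper_width()*1e3:.2f} t {robot.get_time():.2f}",flush=True)
    return f@U,f@V
E
python3 - <<'E'
from h import *
step(.015,.05); step(.03,.05); 
d=.045
while d<.066:
    fu,fv=step(d,.04)
    if abs(fu)>9 or abs(fv)>20: break
    d+=.0025
E
```

```text
cmd 15.0 at 15.97 lat -0.02 Fu 1.36 Fv 2.00 Fz 5.84 w 15.20 t 16.57
cmd 30.0 at 30.94 lat 0.06 Fu 1.69 Fv 2.02 Fz 6.06 w 15.22 t 17.02
cmd 45.0 at 45.88 lat 0.12 Fu 2.13 Fv 3.40 Fz 6.92 w 15.47 t 17.54
cmd 47.5 at 48.18 lat 0.13 Fu 0.74 Fv 2.84 Fz 7.22 w 14.82 t 17.79
cmd 50.0 at 50.66 lat 0.15 Fu 0.95 Fv 3.39 Fz 6.78 w 15.56 t 18.04
cmd 52.5 at 53.13 lat 0.17 Fu -0.58 Fv 2.84 Fz 6.77 w 15.10 t 18.29
cmd 55.0 at 55.06 lat 0.17 Fu -2.74 Fv 2.85 Fz 5.86 w 15.17 t 18.54
cmd 57.5 at 57.19 lat 0.13 Fu -4.81 Fv 3.91 Fz 3.79 w 15.11 t 18.79
cmd 60.0 at 60.44 lat 0.18 Fu -0.47 Fv 1.99 Fz 8.34 w 15.30 t 19.04
cmd 62.5 at 63.66 lat 0.22 Fu 3.10 Fv 2.08 Fz 7.25 w 15.49 t 19.29
cmd 65.0 at 65.97 lat 0.25 Fu 2.59 Fv 3.07 Fz 6.84 w 14.95 t 19.54
```

The first pin's top was at about 60 mm, so the notch should be near 66 mm. Small steps will find its centre.

```bash
python3 - <<'E'
from h import *
for d in(.066,.067,.068,.066,.064,.065): step(d,.02); robot.pause(.1)
im=[grab_frame("scene"),grab_frame("top")]
for n in("scene","top"):
  for k in("ball_mark","notch"):
    for r in mark_of(n,k)[:1]: print(n,k,np.round(r["uv"],1),round(r["confidence"],2),onplane(n,r["uv"],.032)[0].round(4), (onplane(n,r["uv"],.032)[0]@U).round(4))
cv2.imwrite("pics/n.png",np.hstack([cv2.resize(i[v:v+60,u:u+60],None,fx=6.5,fy=6.5,interpolation=cv2.INTER_CUBIC) for i,u,v in((im[0],155,165),(im[1],160,195))]))
E
```

```text
cmd 66.0 at 66.56 lat 0.22 Fu -0.53 Fv 3.62 Fz 7.17 w 15.48 t 19.79
cmd 67.0 at 67.29 lat 0.23 Fu -1.57 Fv 3.60 Fz 5.29 w 14.86 t 20.14
cmd 68.0 at 67.68 lat 0.23 Fu -4.13 Fv 4.66 Fz 5.26 w 15.15 t 20.49
cmd 66.0 at 66.22 lat 0.22 Fu -1.76 Fv 4.88 Fz 5.74 w 15.03 t 20.84
cmd 64.0 at 65.12 lat 0.21 Fu 3.42 Fv 3.03 Fz 7.92 w 15.22 t 21.19
cmd 65.0 at 65.75 lat 0.20 Fu 1.29 Fv 3.87 Fz 7.46 w 15.25 t 21.54
scene ball_mark [185.8 197.6] 0.71 [0.5245 0.044  0.032 ] -0.0184
scene notch [183.3 198.4] 0.51 [0.5181 0.0461 0.032 ] -0.0156
top ball_mark [188.  232.3] 0.68 [0.5186 0.0419 0.032 ] -0.0198
top notch [192.7 229.6] 0.49 [0.5251 0.0306 0.032 ] -0.0318
```

View pics/n.png

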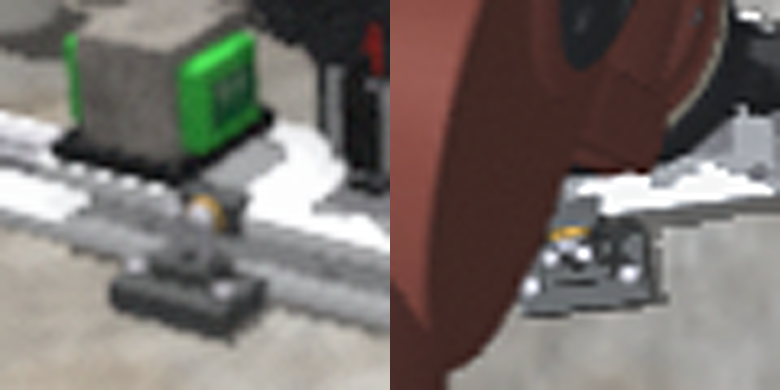

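The top crop shows the ball (570,232) between the pin tops (548,258) and (583,252), and the force pulls towards about 66.2 mm from both sides. I'll settle there and hand in.

```bash
python3 - <<'E'
from h import *
step(.0656,.01); robot.pause(.7); step(.0656,.01); robot.pause(.5)
print(robot.get_gripper_force(),np.abs(robot.get_qvel()).max()); print(robot.job_done())
E
```

```text
cmd 65.6 at 66.09 lat 0.23 Fu 0.67 Fv 3.26 Fz 6.64 w 15.23 t 22.19
cmd 65.6 at 66.10 lat 0.23 Fu -0.14 Fv 4.15 Fz 5.50 w 14.96 t 23.14
60.39751052856445 0.1226116805715551
the job is handed in; nothing more can be done
None
```

I seated the transformer in the nest, moved the slide by its post until the ball clicked in between the two pins, and handed the job in at about 24 s with the post still gripped and almost no force along the rail.

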